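Set the inlet valve, prop and hold the flow meter upright

ROBOT

A 6-joint arm with a two-finger parallel gripper is mounted at the origin on a cart in front of the work surface, level with it; the furniture and walls round the work are solid. World frame = base frame: x ahead of the robot, y to its left, z up, the work surface at z = 0. Lengths are in mm, angles in rad, forces in N, time in s.
With the tool pointing down it reaches from about 250 to 800 mm from the base axis. Payload 3.9 kg.
Tool frame: the origin (TCP) lies on the centre line of the jaws, within the pads' length; the fingertips stand 19 mm ahead of it and the grasp point (between the pads) is the TCP; z points along the fingers, y is the line along which they close (so a half turn about z gives the same grasp; the last joint's range is limited). The gripper opens to 85 mm and grips with 20 to 120 N. Pads are 22 mm wide; open, the fingers measure 114 mm over their backs; the gripper's body (76 mm by 85 mm) begins 54 mm behind the grasp point. The pads swing forward as they close: fully open they stand 13 mm farther back than shut.
Start: joints at [1.146, 0.26, -0.138, 1.173, 0, 1.571], TCP at [216.367, 478.331, 250.304] pointing down, gripper open.
Joint ranges: [-2.78, 2.78], [-0.83, 1.72], [-1.28, 1.37], [-1.9, 2.12], [-1.57, 1.48], [-3.14, 3.14]. Speed limits (rad/s): [2.57, 2.57, 3.14, 3.14, 3.14, 3.14].

INTERFACE

Orientations are given as a unit quaternion [x, y, z, w].
In Python, from plant import env gives the robot as it stands.
- The arm moves only by the tool steer_hand, called after ">>>" by a JSON object that holds its "name" and its "arguments". Schema: {"type":"object","properties":{"rows":{"type":"array","items":{"type":"object","properties":{"ax":{"type":"number"},"ay":{"type":"number"},"az":{"type":"number"},"x":{"type":"number"},"y":{"type":"number"},"z":{"type":"number"},"finger_gap":{"type":"number"}},"additionalProperties":false,"required":["finger_gap"]},"minItems":1,"maxItems":20},"grip_force":{"type":"number"},"only":{"type":"string"},"quiet":{"type":"boolean"},"lines":{"type":"string"}},"required":["rows"],"additionalProperties":false}. rows is a list of rows, 1 to 20 of them, each an object with the fields ax, ay, az (a rotation vector in normalised numbers (1 is pi rad)), x, y, z (the shift in shares of 400 mm (1.0 is 400 mm)), finger_gap (the opening from 0.0 (shut) to 1.0 (fully open)); a field left out counts as zero (the opening has to be given); each row is the pose to reach, as a shift and turn from the pose commanded when the call began, along the tool's axes at that moment; what a row does not reach only later rows make up. A row lasts 1/12 s, in which the tool goes at most 41.7 mm and 0.125 rad, less where a joint would pass 70% of its speed; a pose out of reach is approached as far as the arm can. The fingers move at their own pace and stop on an object; grip_force is the grip in N (left out, the last holds). Time passes only in rows, so rows that do not move let the fingers close. The tool returns the time, the measured TCP pose, the force, the opening and the grip force at its end. only (a regular expression) keeps the lines of the reply that match it, lines (a string "A,B") keeps lines A to B, and quiet returns only ok. Input that does not fit is refused with a message, and nothing moves.
- env.observe(): the state, without advancing time (a new reading comes with each control period).
- env.camera(name): name is "scene" or "top"; returns a dict with "color" (480x640x3 uint8, red, green, blue), "fx", "fy", "cx", "cy" (pixels), "k1" (the pictures are not rectified: a ray, as slopes to the right and down, at radius r is drawn at 1 + k1 r^2 times it, then the intrinsics apply), "R" (3x3) and "t" (3): a world point X has camera coordinates R X + t. Camera axes: x right, y down, z forward; pixel columns grow to the right and rows downward; lengths in mm; the calibration is good to about 2 mm. A picture is of the moment at which its call begins. There is no depth.
- env.finish_job(): hands the job in; it is judged then, once.
The state is a dict: "t": time; "qpos": joint angles; "qd": joint speeds; "tau": joint torques, N m; "position": TCP position; "orientation": TCP orientation; "force": force on the tool from outside, world axes, zero at the start; "torque": the same for the moment, N m; "gripper_width": opening from 0.0 (shut) to 1.0 (fully open); "finger_force": force on a finger pad.
Only numpy, scipy, OpenCV 4.12 (cv2) and the standard library are available. Lean on these libraries where they do the work, as an engineer would, in place of code of your own. Each camera call takes 0.05 s, during which the arm holds its last target. There are 200 camera calls.

TASK

Turn the bar handle of the flow meter's inlet valve to the middle mark on its dial (half open, 45 degrees). Then flip the weighted prop leg on the side of the meter frame forward over its top centre until it is fully down, and only after that take the frame by its carrying handle, bring it from its leaning rest to upright and finish while still gripping the handle, so that your grip alone keeps the frame upright, the leg's foot clear of the desk. Do not let the frame tip over forward, do not shove the stand about, and leave the other things on the desk alone.

Things in the scene. Friction and masses are not known exactly. Their poses are not given: they have to be found in the camera images.
- stand: Heavy loose grey base plate (4 kg, 150 x 330 x 12 mm), not to be moved. Origin: centre of its underside, on the desk; x points to its back (roughly away from the robot), y left, z up. The inlet valve stands on its left part, the hinged meter frame on its right part; a pipe joins them.
- tap_grip (a point): Middle of the valve's black bar handle, on its vertical axis, 94 mm above the desk, at (0, 125) mm in the stand's x, y. Bar 60 mm long, 12 mm thick, 22 mm high (83 to 105 mm above the desk, on a thin stem over a round collar that ends at 66 mm), one end a narrow nose that reaches 46 mm from the axis. Below it a white dial (radius 30, top at 52 mm) with three black marks at 0, 45 and 90 degrees.
- tap (a joint): Valve handle angle, rad, 0 to 1.571, turns counter-clockwise seen from above as it grows. At 0 (shut) the nose points along the stand's -x (front); at 1.571 (open) along the stand's -y (right, to the meter); the middle mark is 0.785. Stiff (0.06 N m of friction), stays where left.
- meter (a joint): Lean of the meter frame, rad, about a level hinge along the stand's y: 0 upright, positive leans to the back, range -1.3 to 0.38. It rests leaning back on its stop at about 0.38. Hinge nearly free; frame about 0.85 kg, centre of mass some 0.12 m above the hinge and over it when upright, so near upright it falls either way if let go.
- meter_hinge (a point): Middle of the frame's hinge axis, 40 mm above the desk, at (-20, -90) mm in the stand's x, y. The frame is 100 mm wide (y) and 24 mm deep, its top beam ends 208 mm from the hinge; an upright glass flow tube stands in it.
- carry_handle: Black round carrying handle on top of the frame: a bar 16 mm in diameter, 76 mm long, along the frame's y, with posts of 10 mm diameter at both ends (60 mm free between). Origin: middle of the bar, 250 mm from the hinge axis; 34 mm of free height under the bar. Axes as the stand's, leaning with the frame.
- leg_hub (a point): Pivot of the prop leg, at its rod: on the left side of the frame (towards the valve), 85 mm up the frame from the hinge axis and 90 mm to the left (+y) of the frame's middle (40 mm outside its side). The leg swings about an axis along y, in the upright plane through this point.
- leg_foot: Centre of the round rubber foot (18 mm in diameter) at the leg's end, 130 mm from the pivot; the leg is a steel rod, 10 mm in diameter. Stowed it points up beside the frame, some 35 mm clear of it; down it points down and to the front. Leg down and frame upright, the foot hangs 11 mm above the desk; it meets the desk at about 0.13 rad of forward lean.
- leg (a joint): Prop leg angle against the frame, rad, 0 to 2.6. At 0 (stowed) the leg points up along the frame, 0.087 rad to the back of it; as it grows the leg swings to the front and down; at 2.6 it is fully down on its stop. Worked over centre by its own weight (0.1 kg): short of pointing straight up in the world it falls back to 0, past that it falls on forward to 2.6; under 1 N at the foot moves it.
- beaker: Bystander: small glass beaker, 45 mm wide, 57 mm high, origin at the centre of its underside; leave alone.
- lens_can: Bystander: black plastic can, 43 mm wide, 61 mm high, origin at the centre of its underside; leave alone.
- hygrometer: Bystander: small white room hygrometer, 43 x 62 x 60 mm, origin at the centre of its underside; leave alone.

How it is judged:
By the outcome, as a careful person would: the job done as asked, in the order asked, and still so for the second after the job is handed in, while the arm keeps its last pose, push and grip.
It also fails if it takes over 67 s, if anything falls off the work surface, if the arm or the gripper's body presses on something with over 40 N, if the wrist force passes 120 N, or if a joint passes its speed limit or range.

## Working session

There is one attempt and no reset: what is moved stays moved. The work goes in short steps, Python scripts to look and compute and a tool call to move; the robot and the scene stay as the last step left them, time stands still between calls to the robot, and variables do not carry over. Pictures are saved under pics/ and viewed, at most 10 in all, crops included, and the job is handed in when it is done.

```bash
ls; mkdir -p pics; python3 - <<'E'
from plant import env
import cv2
for n in("scene","top"):
    c=env.camera(n); cv2.imwrite(f"pics/{n}0.png",c["color"][:,:,::-1])
    print(n,{k:(v.tolist() if hasattr(v,'tolist') else v) for k,v in c.items() if k!="color"})
print(env.observe())
E
```

```text
pics
plant.py
scene {'fx': 595.7840170528117, 'fy': 595.7840170528117, 'cx': 313.307624954404, 'cy': 241.86898707100497, 'k1': -0.07042233583805994, 'R': [[0.8803704167934396, -0.474061161558735, 0.014626836176293467], [-0.20918908106386955, -0.41578967180720017, -0.8850756335941662], [0.42566167034230246, 0.7761346300224232, -0.4652173454218548]], 't': [-319.53361380537564, 464.93258715207776, 545.9005077638592]}
top {'fx': 558.1324281716056, 'fy': 558.1324281716056, 'cx': 323.8897346219418, 'cy': 229.93206281049848, 'k1': -0.05927812109076116, 'R': [[0.005491865458761392, -0.9999849111830299, -0.00012969213825048283], [-0.9960099696768021, -0.005458482791421364, -0.08907494187498198], [0.08907288991718258, 0.0006183622592105779, -0.9960249183177686]], 't': [393.4826623467508, 620.7244480873479, 1359.2526846384665]}
{'t': 0.1, 'qpos': array([ 1.14597448e+00,  2.60592913e-01, -1.39241913e-01,  1.17270661e+00,
       -4.14389512e-05,  1.57081803e+00]), 'qd': array([-0.00097973, -0.00046958,  0.00208032,  0.00038661, -0.00094108,
        0.00019878]), 'tau': array([-2.96102789e-04, -4.06508803e+01,  2.54526812e+01,  1.00467473e-02,
        1.79884012e-05,  1.79745012e-05]), 'position': array([216.15427075, 477.79753272, 249.56073992]), 'orientation': array([ 2.10827758e-01,  9.77522836e-01, -8.57312084e-04, -1.63685998e-04]), 'force': array([-0.2262924 , -0.50270176, -0.02571208]), 'torque': array([ 0.05048281, -0.02984449, -0.01814287]), 'finger_force': 0.0, 'gripper_width': 1.0035473418034704}
```

View pics/scene0.png

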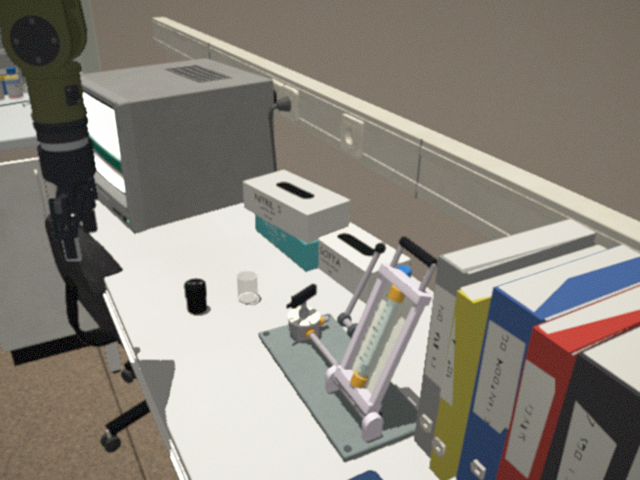

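View pics/top0.png

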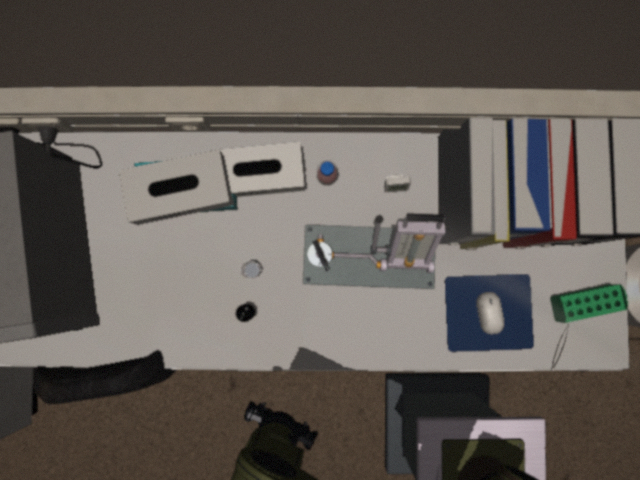

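The scene view shows the valve (300,297), the frame leaning back with its handle at (418,250), and the leg foot at (380,248). In the top view the stand covers about (303..440, 225..290), the valve is at (320,253), the foot at (378,219) and the handle at (425,218).

```bash
cat > h.py <<'E'
import numpy as np, cv2
from plant import env
def ray(c,uv):
    K=np.array([[c["fx"],0,c["cx"]],[0,c["fy"],c["cy"]],[0,0,1]])
    p=cv2.undistortPoints(np.array([[uv]],float),K,np.array([c["k1"],0,0,0,0.]))[0,0]
    R=np.array(c["R"]);t=np.array(c["t"])
    return -R.T@t, R.T@np.array([p[0],p[1],1.])
def onz(c,uv,z):
    o,d=ray(c,uv); return o+d*(z-o[2])/d[2]
def tri(c1,u1,c2,u2):
    o,d=ray(c1,u1);p,e=ray(c2,u2)
    s=np.linalg.lstsq(np.stack([d,-e],1),p-o,rcond=None)[0]
    a=o+d*s[0];b=p+e*s[1]; return (a+b)/2,np.linalg.norm(a-b)
def proj(c,X):
    K=np.array([[c["fx"],0,c["cx"]],[0,c["fy"],c["cy"]],[0,0,1]])
    return cv2.projectPoints(np.array(X,float).reshape(-1,1,3),cv2.Rodrigues(np.array(c["R"]))[0],np.array(c["t"]),K,np.array([c["k1"],0,0,0,0.]))[0][:,0]
E
python3 - <<'E'
from h import *
t=env.camera("top");s=env.camera("scene")
a=cv2.resize(t["color"][200:300,290:450],None,fx=4.9,fy=4.9,interpolation=2)[:,:,::-1]
b=cv2.resize(s["color"][220:470,240:460],None,fx=2.4,fy=2.4,interpolation=2)[:,:,::-1]
cv2.imwrite("pics/tc.png",a);cv2.imwrite("pics/sc.png",b)
# stand mask: greenish grey
im=t["color"].astype(int);print(im[280,340],im[320,340],im[240,350])
E
```

```text
[109 114 110] [159 154 150] [110 115 112]
```

View pics/tc.png

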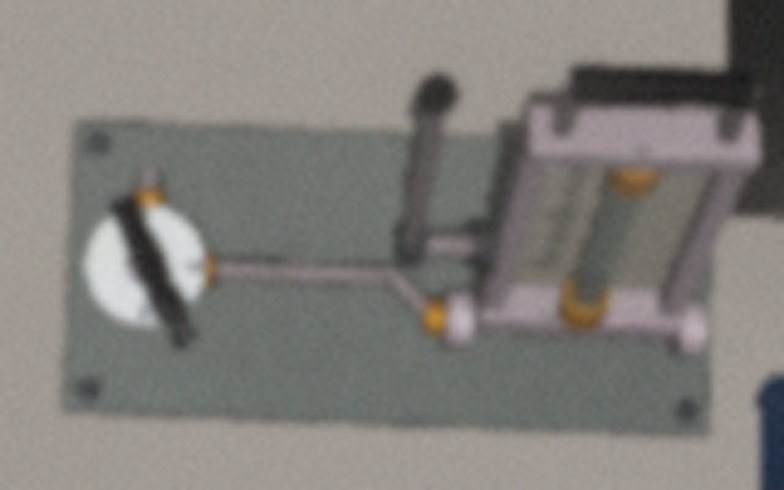

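View pics/sc.png

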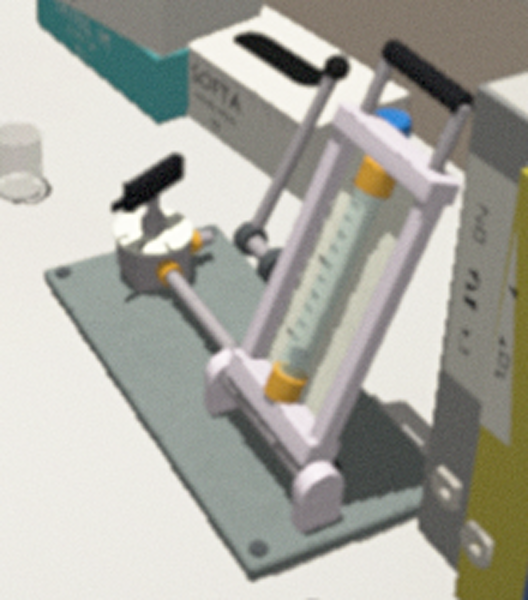

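Both crops show the valve at a small angle, with the narrow nose to the front and right (top crop 185,340). The stand corners in the top crop are (65,410), (708,434) and (77,120). The leg foot is at (437,94) and the carry bar runs from (575,80) to (750,90).

```bash
cat > m.py <<'E'
from h import *
t=env.camera("top");s=env.camera("scene")
im=t["color"].astype(int)
m=((im[...,1]-im[...,0])>=2)&(im.sum(2)<370)&(im.sum(2)>200)
m=m.astype(np.uint8); mm=np.zeros_like(m); mm[215:300,295:450]=m[215:300,295:450]
mm=cv2.morphologyEx(mm,cv2.MORPH_OPEN,np.ones((3,3)))
n,l,st,_=cv2.connectedComponentsWithStats(mm); k=1+np.argmax(st[1:,4]); v,u=np.where(l==k)
P=np.array([onz(t,(a,b),12)[:2] for a,b in zip(u,v)])
r=cv2.minAreaRect(P.astype(np.float32)); print("rect",r, st[k])
for uv in [(65,410),(708,434),(77,120)]:
    print(onz(t,(290+uv[0]/4.9,200+uv[1]/4.9),12).round(1))
print("tap ends",onz(t,(290+122/4.9,200+203/4.9),105)[:2],onz(t,(290+187/4.9,200+342/4.9),105)[:2], "scene",onz(s,(240+118/2.4,220+205/2.4),100)[:2],onz(s,(240+181/2.4,220+161/2.4),100)[:2])
print("foot",tri(t,(290+437/4.9,200+94/4.9),s,(240+336/2.4,220+67/2.4)))
print("hub",tri(t,(290+410/4.9,200+243/4.9),s,(240+249/2.4,220+236/2.4)))
print("hL",tri(t,(290+573/4.9,200+83/4.9),s,(240+391/2.4,220+50/2.4)))
print("hR",tri(t,(290+752/4.9,200+89/4.9),s,(240+464/2.4,220+100/2.4)))
E
python3 m.py
```

```text
rect ((513.9226684570312, 284.4582214355469), (323.5538024902344, 66.986083984375), 87.43208312988281) [ 304  258  130   30 2526]
[485.1 447.6  12. ]
[474.5 119.9  12. ]
[633.5 442.7  12. ]
tap ends [584.5007847  417.74244881] [518.37450587 386.35649005] scene [520.27431069 382.29663319] [588.39339908 413.74522244]
foot (array([624.64175674, 279.14215267, 235.84627256]), np.float64(2.856978895666758))
hub (array([566.14807281, 281.04306317, 121.68243826]), np.float64(2.183237280649688))
hL (array([625.54024844, 225.73143119, 272.93539811]), np.float64(2.9018469182344173))
hR (array([622.54004696, 151.59700949, 276.71592624]), np.float64(1.7654708706124818))
```

```bash
cat > g.py <<'E'
import sys
from h import *
from scipy.spatial.transform import Rotation as Ro
# usage: g.py x y z yaw_of_tool_y [tilt: lean of tool about world y]
x,y,z,w=map(float,sys.argv[1:5]); tilt=float(sys.argv[5]) if len(sys.argv)>5 else 0
o=env.observe(); R0=Ro.from_quat(o["orientation"])
Y=np.array([np.cos(w),np.sin(w),0]);Z=np.array([0,0,-1.]);M=np.stack([np.cross(Y,Z),Y,Z],1)
R1=Ro.from_euler("y",tilt)*Ro.from_matrix(M)
print("t",o["t"],"pos",o["position"].round(1),"yawY",np.arctan2(*R0.as_matrix()[[1,0],1]).round(3),"q",o["qpos"].round(2))
print("rv",(R0.inv()*R1).as_rotvec().round(3),"d",R0.inv().apply(np.array([x,y,z])-o["position"]).round(1))
E
python3 g.py 558 405.5 190 2.014
```

```text
t 0.3 pos [216.3 478.1 250. ] yawY 1.146 q [ 1.15  0.26 -0.14  1.17  0.    1.57]
rv [-0.001 -0.    -0.868] d [-341.3   74.7   60. ]
```

Units first: shifts go in shares of 400 mm and turns go in shares of pi rad. So -341 mm is -0.8525, -240 mm is -0.6, -0.868 rad is -0.2763.

>>> {"name": "steer_hand", "arguments": {"rows": [{"az": -0.0955,"x": -0.3,"y": 0.065,"z": 0.05,"finger_gap": 1},{"az": -0.191,"x": -0.6,"y": 0.13,"z": 0.1,"finger_gap": 1},{"az": -0.2763,"x": -0.8525,"y": 0.1875,"z": 0.15,"finger_gap": 1},{"az": -0.2763,"x": -0.8525,"y": 0.1875,"z": 0.15,"finger_gap": 1},{"az": -0.2763,"x": -0.8525,"y": 0.1875,"z": 0.15,"finger_gap": 1},{"az": -0.2763,"x": -0.8525,"y": 0.1875,"z": 0.15,"finger_gap": 1},{"az": -0.2763,"x": -0.8525,"y": 0.1875,"z": 0.15,"finger_gap": 1},{"az": -0.2763,"x": -0.8525,"y": 0.1875,"z": 0.15,"finger_gap": 1},{"az": -0.2763,"x": -0.8525,"y": 0.1875,"z": 0.15,"finger_gap": 1},{"az": -0.2763,"x": -0.8525,"y": 0.1875,"z": 0.15,"finger_gap": 1},{"az": -0.2763,"x": -0.8525,"y": 0.1875,"z": 0.15,"finger_gap": 1},{"az": -0.2763,"x": -0.8525,"y": 0.1875,"z": 0.15,"finger_gap": 1},{"az": -0.2763,"x": -0.8525,"y": 0.1875,"z": 0.15,"finger_gap": 1},{"az": -0.2763,"x": -0.8525,"y": 0.1875,"z": 0.15,"finger_gap": 1}], "grip_force": 40}}

```text
t: 1.47
position: [556.7, 406.8, 191.0]
orientation: [-0.221, 0.975, 0.0, 0.0]
force: [0.1, 0.3, -0.0]
gripper_width: 0.997
finger_force: 0.0
```

```bash
python3 g.py 558 405.5 94 2.014
```

```text
t 1.4667 pos [556.7 406.8 191. ] yawY 2.016 q [0.63 0.57 0.21 1.2  0.   0.19]
rv [0.    0.    0.002] d [-0.6 -1.8 97. ]
```

Scaled: 97 mm is 0.2425, -1.5 mm is -0.0038.

>>> {"name": "steer_hand", "arguments": {"rows": [{"x": -0.0013,"y": -0.0038,"z": 0.1,"finger_gap": 1},{"x": -0.0013,"y": -0.0038,"z": 0.1875,"finger_gap": 1},{"x": -0.0013,"y": -0.0038,"z": 0.2425,"finger_gap": 1},{"x": -0.0013,"y": -0.0038,"z": 0.2425,"finger_gap": 1},{"x": -0.0013,"y": -0.0038,"z": 0.2425,"finger_gap": 1},{"x": -0.0013,"y": -0.0038,"z": 0.2425,"finger_gap": 1}], "grip_force": 20}}

```text
t: 1.97
position: [559.5, 406.2, 95.4]
orientation: [-0.22, 0.975, 0.001, 0.001]
force: [0.1, -0.4, 1.0]
gripper_width: 0.999
finger_force: 0.0
```

>>> {"name": "steer_hand", "arguments": {"rows": [{"finger_gap": 0.5},{"finger_gap": 0.3},{"finger_gap": 0},{"finger_gap": 0},{"finger_gap": 0},{"finger_gap": 0},{"finger_gap": 0}], "grip_force": 20}}

```text
t: 2.55
position: [558.2, 406.7, 93.9]
orientation: [-0.22, 0.975, 0.002, -0.0]
force: [-4.0, 3.8, 2.6]
gripper_width: 0.14
finger_force: 26.8
```

```bash
python3 g.py 558 405.5 94 2.33
```

```text
t 2.55 pos [558.2 406.7  93.9] yawY 2.015 q [0.63 0.63 0.05 0.99 0.   0.18]
rv [ 0.004  0.001 -0.315] d [ 0.7 -1.  -0.1]
```

Scaled: 0.5 mm is 0.0013, -0.31 rad is -0.0987.

>>> {"name": "steer_hand", "arguments": {"rows": [{"az": -0.0255,"y": 0.0013,"finger_gap": 0},{"az": -0.0509,"y": 0.0013,"finger_gap": 0},{"az": -0.0764,"y": 0.0013,"finger_gap": 0},{"az": -0.0987,"y": 0.0013,"finger_gap": 0},{"az": -0.0987,"y": 0.0013,"finger_gap": 0},{"az": -0.0987,"y": 0.0013,"finger_gap": 0},{"az": -0.0987,"y": 0.0013,"finger_gap": 0}], "grip_force": 20}}

```text
t: 3.13
position: [558.3, 406.7, 93.8]
orientation: [-0.367, 0.93, 0.001, 0.0]
force: [-2.7, 5.0, 3.5]
gripper_width: 0.137
finger_force: 27.0
```

```bash
python3 g.py 558 405.5 94 2.323
```

```text
t 3.1333 pos [558.3 406.7  93.8] yawY 2.323 q [ 0.63  0.63  0.05  0.99  0.   -0.12]
rv [0.002 0.001 0.   ] d [ 1.  -0.7 -0.2]
```

Scaled: -200 mm is -0.5, -120 mm is -0.3.

>>> {"name": "steer_hand", "arguments": {"rows": [{"finger_gap": 1},{"finger_gap": 1},{"finger_gap": 1},{"finger_gap": 1},{"finger_gap": 1},{"z": -0.1,"finger_gap": 1},{"z": -0.2,"finger_gap": 1},{"z": -0.3,"finger_gap": 1},{"z": -0.5,"finger_gap": 0.5},{"z": -0.5,"finger_gap": 0},{"z": -0.5,"finger_gap": 0},{"z": -0.5,"finger_gap": 0}], "grip_force": 20}}

```text
t: 4.13
position: [560.4, 406.2, 297.0]
orientation: [-0.368, 0.93, 0.001, 0.004]
force: [-0.3, -0.1, -0.5]
gripper_width: 0.454
finger_force: 0.0
```

```bash
python3 g.py 600 420 320 1.57
```

```text
t 4.1333 pos [560.4 406.2 297. ] yawY 2.323 q [ 0.63  0.56  0.45  1.46 -0.   -0.13]
rv [0.002 0.007 0.753] d [-38.5 -17.  -22.7]
```

Scaled: -144 mm is -0.36, -100 mm is -0.25, 0.72 rad is 0.2292.

```bash
python3 g.py 660 294 300 1.538
```

```text
t 4.1333 pos [560.4 406.2 297. ] yawY 2.323 q [ 0.63  0.56  0.45  1.46 -0.   -0.13]
rv [0.002 0.007 0.785] d [   4.  -150.    -2.8]
```

>>> {"name": "steer_hand", "arguments": {"rows": [{"az": 0.0382,"x": -0.0125,"y": 0.0375,"finger_gap": 0},{"az": 0.0764,"x": -0.025,"y": 0.0625,"finger_gap": 0},{"az": 0.1146,"x": -0.0625,"y": 0.0875,"finger_gap": 0},{"az": 0.1528,"x": -0.125,"y": 0.1375,"finger_gap": 0},{"az": 0.191,"x": -0.25,"y": 0.225,"finger_gap": 0},{"az": 0.2292,"x": -0.36,"y": 0.035,"finger_gap": 0}], "grip_force": 20}}

```text
t: 4.63
position: [595.5, 526.5, 291.4]
orientation: [-0.028, 1.0, 0.001, -0.003]
force: [0.4, 1.6, 0.3]
gripper_width: 0.002
finger_force: 0.0
```

```bash
python3 g.py 660 294 300 1.538
```

```text
t 4.6333 pos [595.5 526.5 291.4] yawY 1.627 q [0.72 0.84 1.   1.73 0.01 0.67]
rv [ 0.002 -0.006  0.089] d [ -51.3 -235.7   -9.5]
```

I sent those rows before reading the deltas, so the tool went left through free space, with no contact. I'll correct that now.

>>> {"name": "steer_hand", "arguments": {"rows": [{"finger_gap": 0},{"finger_gap": 0}]}}

```text
t: 4.8
position: [603.4, 518.9, 286.9]
orientation: [-0.026, 1.0, -0.002, -0.003]
force: [-0.1, -0.6, -0.9]
gripper_width: 0.003
finger_force: 0.0
```

```bash
python3 g.py 662 294 300 1.538
```

```text
t 4.8 pos [603.4 518.9 286.9] yawY 1.622 q [ 0.71  0.85  1.    1.72 -0.    0.66]
rv [-0.005 -0.005  0.084] d [ -47.  -227.7  -12.3]
```

Scaled: -228 mm is -0.57, -200 mm is -0.5, 0.08 rad is 0.0255.

>>> {"name": "steer_hand", "arguments": {"rows": [{"az": 0.0255,"x": -0.025,"y": -0.1,"z": -0.025,"finger_gap": 0},{"az": 0.0255,"x": -0.05,"y": -0.2,"z": -0.03,"finger_gap": 0},{"az": 0.0255,"x": -0.075,"y": -0.3,"z": -0.03,"finger_gap": 0},{"az": 0.0255,"x": -0.1,"y": -0.4,"z": -0.03,"finger_gap": 0},{"az": 0.0255,"x": -0.1175,"y": -0.5,"z": -0.03,"finger_gap": 0},{"az": 0.0255,"x": -0.1175,"y": -0.57,"z": -0.03,"finger_gap": 0},{"az": 0.0255,"x": -0.1175,"y": -0.57,"z": -0.03,"finger_gap": 0},{"az": 0.0255,"x": -0.1175,"y": -0.57,"z": -0.03,"finger_gap": 0}]}}

```text
t: 5.47
position: [659.2, 290.6, 306.3]
orientation: [0.016, 1.0, 0.0, -0.001]
force: [-0.0, 0.4, 0.4]
gripper_width: 0.0
finger_force: 0.0
```

```bash
python3 g.py 662 294 236 1.538; python3 - <<'E'
from h import *
t=env.camera("top");s=env.camera("scene")
a=cv2.resize(t["color"][225:285,295:355],None,fx=6,fy=6,interpolation=2)[:,:,::-1]
b=cv2.resize(s["color"][180:360,250:430],None,fx=2,fy=2,interpolation=2)[:,:,::-1]
cv2.imwrite("pics/a1.png",np.hstack([a,b]))
E
```

```text
t 5.4667 pos [659.2 290.6 306.3] yawY 1.54 q [0.41 0.63 0.61 1.55 0.   0.45]
rv [-0.    -0.001  0.002] d [-2.7  3.5 70.3]
```

View pics/a1.png

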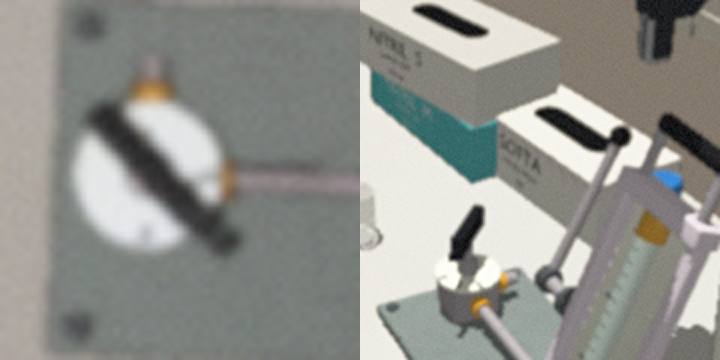

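The valve bar now runs from (100,112) to (228,243). That is about 0.79 rad, on the middle mark, and the 0 and 90 marks are visible either side. Next I'll lower the closed fingers behind the leg's foot.

Scaled: 70 mm is 0.175, 60 mm is 0.15.

>>> {"name": "steer_hand", "arguments": {"rows": [{"x": -0.005,"y": 0.0088,"z": 0.075,"finger_gap": 0},{"x": -0.005,"y": 0.0088,"z": 0.15,"finger_gap": 0},{"x": -0.005,"y": 0.0088,"z": 0.175,"finger_gap": 0},{"x": -0.005,"y": 0.0088,"z": 0.175,"finger_gap": 0},{"x": -0.005,"y": 0.0088,"z": 0.175,"finger_gap": 0}]}}

```text
t: 5.98
position: [661.5, 298.2, 234.8]
orientation: [0.013, 1.0, -0.0, -0.001]
force: [0.2, 0.4, -0.3]
gripper_width: 0.001
finger_force: 0.0
```

>>> {"name": "steer_hand", "arguments": {"rows": [{"x": 0.02,"finger_gap": 0},{"x": 0.035,"finger_gap": 0},{"x": 0.05,"finger_gap": 0},{"x": 0.0625,"finger_gap": 0},{"x": 0.075,"finger_gap": 0},{"x": 0.0875,"finger_gap": 0},{"x": 0.1,"finger_gap": 0},{"x": 0.1125,"finger_gap": 0},{"x": 0.125,"finger_gap": 0},{"x": 0.1375,"finger_gap": 0},{"x": 0.15,"finger_gap": 0},{"x": 0.165,"finger_gap": 0},{"x": 0.18,"finger_gap": 0},{"x": 0.195,"finger_gap": 0},{"x": 0.21,"finger_gap": 0},{"x": 0.225,"finger_gap": 0},{"x": 0.24,"finger_gap": 0},{"x": 0.255,"finger_gap": 0},{"x": 0.27,"finger_gap": 0},{"x": 0.2875,"finger_gap": 0}]}}

```text
t: 7.65
position: [547.2, 300.0, 235.6]
orientation: [0.014, 1.0, -0.0, 0.0]
force: [-0.6, -0.1, -0.2]
gripper_width: -0.001
finger_force: 0.0
```

```bash
python3 g.py 660 294 300 1.538; python3 - <<'E'
from h import *
t=env.camera("top");s=env.camera("scene")
a=cv2.resize(t["color"][190:300,295:455],None,fx=2.5,fy=2.5,interpolation=2)[:,:,::-1]
b=cv2.resize(s["color"][180:455,250:450],None,fx=1,fy=1,interpolation=2)[:,:,::-1]
b=cv2.resize(s["color"][180:455,250:450],None,fx=1.7,fy=1.7,interpolation=2)[:,:,::-1]
a=cv2.copyMakeBorder(a,0,b.shape[0]-a.shape[0],0,0,0)
cv2.imwrite("pics/a2.png",np.hstack([a,b]))
E
```

```text
t 7.65 pos [547.2 300.  235.6] yawY 1.543 q [ 0.5   0.44  0.09  1.22 -0.    0.53]
rv [-0.     0.     0.005] d [-113.    -2.8  -64.4]
```

View pics/a2.png

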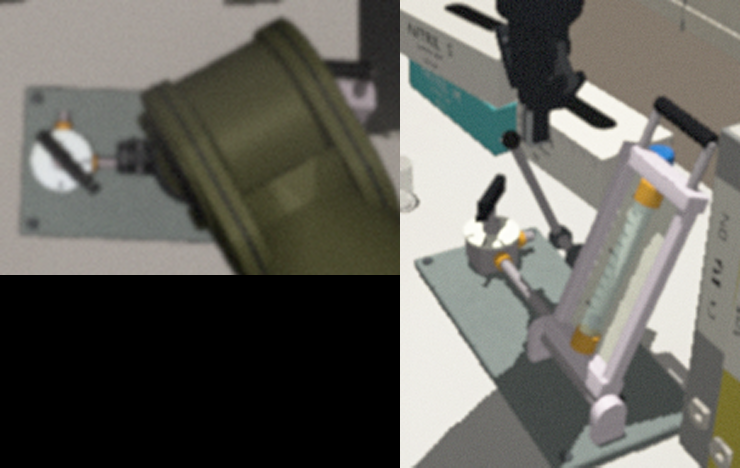

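The leg is past vertical, with its foot at (512,140) leaning forward off the fingers and falling. The frame and valve are unmoved. I'll retract upward and check the clearance to the binder.

Scaled: -140 mm is -0.35, -110 mm is -0.275.

>>> {"name": "steer_hand", "arguments": {"rows": [{"z": -0.1,"finger_gap": 0},{"z": -0.2,"finger_gap": 0},{"z": -0.275,"finger_gap": 1},{"z": -0.35,"finger_gap": 1},{"x": -0.05,"z": -0.35,"finger_gap": 1},{"x": -0.15,"z": -0.35,"finger_gap": 1},{"x": -0.225,"z": -0.35,"finger_gap": 1},{"x": -0.225,"z": -0.35,"finger_gap": 1},{"x": -0.225,"z": -0.35,"finger_gap": 1}], "grip_force": 60}}

```text
t: 8.5
position: [639.5, 297.3, 372.7]
orientation: [0.015, 1.0, -0.001, -0.001]
force: [-0.4, 0.6, -0.2]
gripper_width: 0.98
finger_force: 0.0
```

```bash
python3 - <<'E'
from h import *
t=env.camera("top");s=env.camera("scene")
print("binder corner",tri(t,(470,235),s,(440,264)), onz(t,(440,243),0), onz(s,(415,455),0))
print("pred foot px down", proj(s,[[566.3-110+0,281,50]]))
a=cv2.resize(t["color"][100:300,295:555],None,fx=1.6,fy=1.6,interpolation=2)[:,:,::-1]
b=cv2.resize(s["color"][180:455,250:470],None,fx=1.7,fy=1.7,interpolation=2)[:,:,::-1]
a=cv2.copyMakeBorder(a,0,b.shape[0]-a.shape[0],0,0,0)
cv2.imwrite("pics/a3.png",np.hstack([a,b]))
E
python3 g.py 650 189 345 3.109 0.38
```

```text
binder corner (array([587.81349878, 103.75743664, 306.29376405]), np.float64(6.658347771084985)) [589.37565328 102.24742242   0.        ] [575.83814766  83.63781738   0.        ]
pred foot px down [[281.37347299 374.16850825]]
t 8.6 pos [637.3 297.4 375.3] yawY 1.543 q [0.44 0.62 0.78 1.73 0.   0.46]
rv [-0.288  0.306 -1.546] d [ -15.7 -108.    30.3]
```

View pics/a3.png

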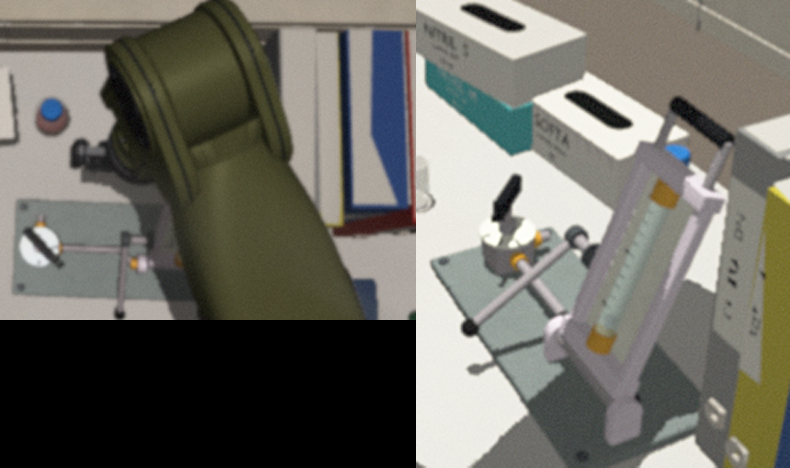

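The leg is fully down: the foot measures (282,373) in full-image pixels against a predicted (281,374). The binder's left face is at y≈100 with its top at about 306, which leaves clearance for the grasp at y=189. Next I'll move above the handle, tilted with the frame.

>>> {"name": "steer_hand", "arguments": {"rows": [{"finger_gap": 1},{"finger_gap": 1}]}}

```text
t: 8.77
position: [636.5, 297.5, 377.1]
orientation: [0.014, 1.0, 0.0, 0.001]
force: [-0.6, 0.0, -0.7]
gripper_width: 0.999
finger_force: 0.0
```

```bash
python3 g.py 658 189 358 3.109 0.38
```

```text
t 8.7667 pos [636.5 297.5 377.1] yawY 1.543 q [0.44 0.62 0.78 1.73 0.   0.46]
rv [-0.289  0.308 -1.545] d [ -24.4 -107.9   19.1]
```

Scaled: -108 mm is -0.27, -100 mm is -0.25, -1.545 rad is -0.4918.

>>> {"name": "steer_hand", "arguments": {"rows": [{"ax": -0.007,"ay": 0.0076,"az": -0.0382,"x": -0.005,"y": -0.02,"finger_gap": 1},{"ax": -0.0143,"ay": 0.0153,"az": -0.0764,"x": -0.01,"y": -0.04,"finger_gap": 1},{"ax": -0.0213,"ay": 0.0229,"az": -0.1146,"x": -0.015,"y": -0.0625,"finger_gap": 1},{"ax": -0.0286,"ay": 0.0306,"az": -0.1528,"x": -0.02,"y": -0.085,"z": 0.005,"finger_gap": 1},{"ax": -0.0357,"ay": 0.0382,"az": -0.191,"x": -0.025,"y": -0.105,"z": 0.01,"finger_gap": 1},{"ax": -0.0427,"ay": 0.0458,"az": -0.2292,"x": -0.03,"y": -0.125,"z": 0.015,"finger_gap": 1},{"ax": -0.05,"ay": 0.0532,"az": -0.2674,"x": -0.035,"y": -0.15,"z": 0.02,"finger_gap": 1},{"ax": -0.0573,"ay": 0.0605,"az": -0.3056,"x": -0.04,"y": -0.175,"z": 0.025,"finger_gap": 1},{"ax": -0.0643,"ay": 0.0684,"az": -0.3438,"x": -0.045,"y": -0.2,"z": 0.03,"finger_gap": 1},{"ax": -0.0716,"ay": 0.0764,"az": -0.382,"x": -0.05,"y": -0.225,"z": 0.035,"finger_gap": 1},{"ax": -0.0786,"ay": 0.0837,"az": -0.4202,"x": -0.055,"y": -0.25,"z": 0.04,"finger_gap": 1},{"ax": -0.0859,"ay": 0.0914,"az": -0.4584,"x": -0.06,"y": -0.27,"z": 0.0475,"finger_gap": 1},{"ax": -0.092,"ay": 0.098,"az": -0.4918,"x": -0.06,"y": -0.27,"z": 0.0475,"finger_gap": 1},{"ax": -0.092,"ay": 0.098,"az": -0.4918,"x": -0.06,"y": -0.27,"z": 0.0475,"finger_gap": 1},{"ax": -0.092,"ay": 0.098,"az": -0.4918,"x": -0.06,"y": -0.27,"z": 0.0475,"finger_gap": 1},{"ax": -0.092,"ay": 0.098,"az": -0.4918,"x": -0.06,"y": -0.27,"z": 0.0475,"finger_gap": 1}]}}

```text
t: 10.1
position: [629.9, 183.2, 332.7]
orientation: [-0.684, 0.709, 0.122, -0.12]
force: [0.1, 0.2, -0.1]
gripper_width: 1.001
finger_force: 0.0
```

```bash
python3 g.py 624.3 188.8 273.5 3.109 0.38
```

```text
t 10.1 pos [629.9 183.2 332.7] yawY 3.104 q [ 0.24  0.86  1.07  2.12  0.09 -1.31]
rv [-0.036  0.011 -0.002] d [ -5.5 -14.5  57.7]
```

>>> {"name": "steer_hand", "arguments": {"rows": [{"finger_gap": 1},{"finger_gap": 1}]}}

```text
t: 10.27
position: [630.2, 183.0, 332.4]
orientation: [-0.684, 0.709, 0.122, -0.12]
force: [0.6, -0.4, -1.5]
gripper_width: 1.002
finger_force: 0.0
```

```bash
python3 g.py 639.1 188.8 310.7 3.109 0.34
```

```text
t 10.2667 pos [630.2 183.  332.4] yawY 3.105 q [ 0.24  0.86  1.07  2.12  0.09 -1.31]
rv [ 0.004  0.01  -0.002] d [ -6.2 -15.4  17.5]
```

Scaled: 17.5 mm is 0.0438, -15.4 mm is -0.0385, 0.01 rad is 0.0032.

>>> {"name": "steer_hand", "arguments": {"rows": [{"ay": 0.0032,"x": -0.015,"y": -0.02,"z": 0.02,"finger_gap": 1},{"ay": 0.0032,"x": -0.015,"y": -0.0385,"z": 0.0438,"finger_gap": 1},{"ay": 0.0032,"x": -0.015,"y": -0.0385,"z": 0.0438,"finger_gap": 1},{"ay": 0.0032,"x": -0.015,"y": -0.0385,"z": 0.0438,"finger_gap": 1}]}}

```text
t: 10.6
position: [638.8, 188.7, 308.6]
orientation: [-0.685, 0.708, 0.12, -0.125]
force: [0.2, 0.4, -0.0]
gripper_width: 1.0
finger_force: 0.0
```

```bash
python3 g.py 624.3 188.8 273.5 3.109 0.34
```

```text
t 10.6 pos [638.8 188.7 308.6] yawY 3.106 q [ 0.25  0.87  1.04  2.08  0.08 -1.3 ]
rv [ 0.008 -0.002 -0.001] d [-0.1  1.7 37.9]
```

Scaled: 38 mm is 0.095, 30 mm is 0.075.

>>> {"name": "steer_hand", "arguments": {"rows": [{"y": 0.0038,"z": 0.0375,"finger_gap": 1},{"y": 0.0038,"z": 0.075,"finger_gap": 1},{"y": 0.0038,"z": 0.095,"finger_gap": 1},{"y": 0.0038,"z": 0.095,"finger_gap": 1},{"y": 0.0038,"z": 0.095,"finger_gap": 1}], "grip_force": 20}}

```text
t: 11.02
position: [624.3, 188.4, 275.3]
orientation: [-0.685, 0.708, 0.12, -0.124]
force: [0.2, -0.5, 1.4]
gripper_width: 1.001
finger_force: 0.0
```

>>> {"name": "steer_hand", "arguments": {"rows": [{"finger_gap": 0.6},{"finger_gap": 0.4},{"finger_gap": 0.2},{"finger_gap": 0},{"finger_gap": 0},{"finger_gap": 0},{"finger_gap": 0},{"finger_gap": 0}], "grip_force": 20}}

```text
t: 11.68
position: [624.9, 188.4, 274.8]
orientation: [-0.685, 0.708, 0.119, -0.124]
force: [-0.2, 0.3, 0.5]
gripper_width: 0.176
finger_force: 20.2
```

```bash
python3 g.py 531.9 192 290 3.109 0
```

```text
t 11.6833 pos [624.9 188.4 274.8] yawY 3.106 q [ 0.25  0.79  0.78  1.9   0.08 -1.3 ]
rv [ 0.345 -0.012 -0.001] d [-0.5 92.7 17.1]
```

```bash
python3 - <<'E'
from h import *
from scipy.spatial.transform import Rotation as Ro
o=env.observe();R=Ro.from_quat(o["orientation"]);p=o["position"]
xs=np.array([np.cos(.0325),-np.sin(.0325),0]);ys=np.array([np.sin(.0325),np.cos(.0325),0])
h=p.copy(); 
H=np.array([531.9,192,40]); L0=np.arctan2((p-H)@xs,p[2]-40); r=np.hypot((p-H)@xs,p[2]-40); print(L0,r)
for th in np.linspace(L0,0,11)[1:]:
    d=r*((np.sin(th)-np.sin(L0))*xs+(np.cos(th)-np.cos(L0))*np.array([0,0,1]))
    print(th.round(3),R.inv().apply(-ys*(L0-th)).round(3),R.inv().apply(d).round(1))
E
```

```text
0.3772869141478499 252.53109976424884
0.34 [ 0.038 -0.     0.   ] [ 0.   9.5 -0.1]
0.302 [ 0.075 -0.     0.001] [ 0.1 19.1  0.1]
0.264 [ 0.113 -0.     0.001] [ 0.1 28.6  0.7]
0.226 [ 0.151 -0.     0.002] [ 0.1 38.   1.7]
0.189 [ 0.189 -0.001  0.002] [ 0.1 47.5  3. ]
0.151 [ 0.226 -0.001  0.003] [ 0.1 56.9  4.6]
0.113 [ 0.264 -0.001  0.003] [ 0.1 66.2  6.6]
0.075 [ 0.302 -0.001  0.003] [ 0.1 75.4  9. ]
0.038 [ 0.34  -0.001  0.004] [ 0.1 84.5 11.7]
0.0 [ 0.377 -0.001  0.004] [ 0.1 93.6 14.8]
```

Scaled: 47.5 mm is 0.1188, 42.7 mm is 0.1068, 0.189 rad is 0.0602.

>>> {"name": "steer_hand", "arguments": {"rows": [{"finger_gap": 0},{"finger_gap": 0},{"ax": 0.006,"y": 0.0118,"finger_gap": 0},{"ax": 0.0121,"y": 0.0238,"z": -0.0003,"finger_gap": 0},{"ax": 0.0181,"y": 0.0358,"finger_gap": 0},{"ax": 0.0239,"y": 0.0478,"z": 0.0003,"finger_gap": 0},{"ax": 0.0299,"y": 0.0595,"z": 0.001,"finger_gap": 0},{"ax": 0.036,"x": 0.0003,"y": 0.0715,"z": 0.0018,"finger_gap": 0},{"ax": 0.042,"x": 0.0003,"y": 0.0833,"z": 0.003,"finger_gap": 0},{"ax": 0.0481,"az": 0.0006,"x": 0.0003,"y": 0.095,"z": 0.0043,"finger_gap": 0},{"ax": 0.0541,"az": 0.0006,"x": 0.0003,"y": 0.1068,"z": 0.0058,"finger_gap": 0},{"ax": 0.0602,"az": 0.0006,"x": 0.0003,"y": 0.1188,"z": 0.0075,"finger_gap": 0},{"ax": 0.0602,"az": 0.0006,"x": 0.0003,"y": 0.1188,"z": 0.0075,"finger_gap": 0}], "grip_force": 50}}

```text
t: 12.77
position: [577.5, 189.9, 288.6]
orientation: [-0.693, 0.717, 0.052, -0.059]
force: [0.4, -0.1, 0.9]
gripper_width: 0.166
finger_force: 52.4
```

>>> {"name": "steer_hand", "arguments": {"rows": [{"finger_gap": 0}]}}

```text
t: 12.85
position: [578.6, 189.9, 288.4]
orientation: [-0.693, 0.717, 0.052, -0.059]
force: [0.8, -0.2, 2.1]
gripper_width: 0.167
finger_force: 52.6
```

```bash
python3 g.py 531.9 192 292 3.109 0
```

```text
t 12.85 pos [578.6 189.9 288.4] yawY 3.107 q [ 0.3   0.52  0.35  1.56  0.04 -1.24]
rv [ 0.157 -0.012 -0.001] d [-0.5 46.8  3.7]
```

Scaled: 46.8 mm is 0.117, 1.5 mm is 0.0038, 0.188 rad is 0.0598.

>>> {"name": "steer_hand", "arguments": {"rows": [{"ax": 0.006,"y": 0.0118,"z": -0.0003,"finger_gap": 0},{"ax": 0.0121,"y": 0.0235,"z": -0.0003,"finger_gap": 0},{"ax": 0.0178,"y": 0.0353,"finger_gap": 0},{"ax": 0.0239,"y": 0.047,"z": 0.0008,"finger_gap": 0},{"ax": 0.0299,"y": 0.0588,"z": 0.0015,"finger_gap": 0},{"ax": 0.036,"x": -0.0005,"y": 0.0705,"z": 0.0025,"finger_gap": 0},{"ax": 0.042,"x": -0.0008,"y": 0.082,"z": 0.0038,"finger_gap": 0},{"ax": 0.0477,"x": -0.001,"y": 0.0938,"z": 0.005,"finger_gap": 0},{"ax": 0.0538,"x": -0.0013,"y": 0.1055,"z": 0.0065,"finger_gap": 0},{"ax": 0.0598,"x": -0.0013,"y": 0.117,"z": 0.0083,"finger_gap": 0},{"ax": 0.0598,"x": -0.0013,"y": 0.117,"z": 0.0083,"finger_gap": 0},{"ax": 0.0598,"x": -0.0013,"y": 0.117,"z": 0.0083,"finger_gap": 0}], "grip_force": 50}}

```text
t: 13.85
position: [532.7, 191.5, 292.8]
orientation: [-0.695, 0.719, -0.016, 0.006]
force: [-0.1, -3.4, 6.4]
gripper_width: 0.162
finger_force: 53.0
```

>>> {"name": "steer_hand", "arguments": {"rows": [{"finger_gap": 0},{"finger_gap": 0},{"finger_gap": 0}]}}

```text
t: 14.1
position: [533.5, 191.4, 292.8]
orientation: [-0.695, 0.719, -0.016, 0.007]
force: [-0.2, -2.6, 7.1]
gripper_width: 0.164
finger_force: 53.1
```

```bash
python3 - <<'E'
from h import *
t=env.camera("top");s=env.camera("scene")
print(env.observe()["position"].round(1),env.observe()["force"].round(1))
H=np.array([531.9,192,40]);xs=np.array([.9995,-.0325,0]);ys=np.array([.0325,.9995,0])
hub=H+90*ys+[0,0,85]
a=.087-2.6
for th in(-.06,0,.06):
    up=lambda k:np.sin(k)*xs+np.cos(k)*np.array([0,0,1]); hb=H+90*ys+85*up(th)
    print(th,"hub,foot,beamL,beamR px scene",proj(s,[hb,hb+130*up(th+a),H+208*up(th)+50*ys-12*xs,H+208*up(th)-50*ys-12*xs]).round(1).tolist(),"foot z",(hb+130*up(th+a))[2].round(1))
b=cv2.resize(s["color"][200:460,250:470],None,fx=2.3,fy=2.3,interpolation=2)[:,:,::-1]
cv2.imwrite("pics/a4.png",b)
E
```

```text
[533.5 191.4 292.8] [-0.6 -2.9  6. ]
-0.06 hub,foot,beamL,beamR px scene [[322.8, 322.5], [282.7, 389.0], [325.5, 269.2], [361.8, 305.2]] foot z 15.3
0 hub,foot,beamL,beamR px scene [[325.7, 321.6], [281.9, 387.1], [333.4, 267.1], [370.2, 302.6]] foot z 19.8
0.06 hub,foot,beamL,beamR px scene [[328.6, 320.9], [281.2, 385.1], [341.1, 265.4], [378.5, 300.6]] foot z 24.5
```

View pics/a4.png

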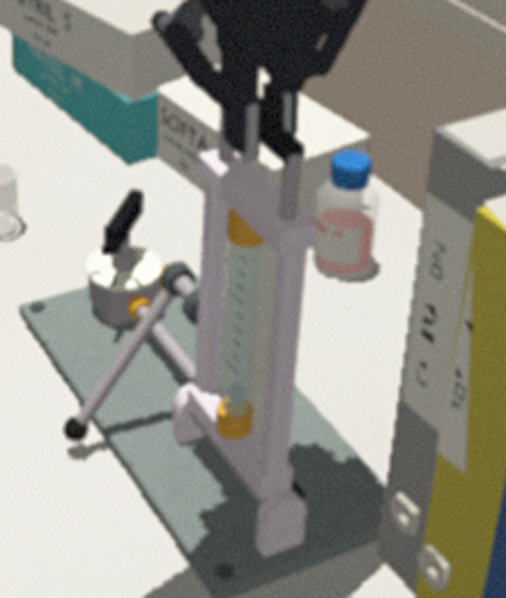

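The frame is upright in the grip. The foot at (283,386) matches the prediction for near-zero lean and hangs clear of the desk. The stand's left corner at (259.6,333.9) hasn't moved, and the valve is still at its middle mark. I'll make a small trim and then hand in.

Scaled: 1.6 mm is 0.004, 0.8 mm is 0.002.

>>> {"name": "steer_hand", "arguments": {"rows": [{"y": 0.002,"z": -0.0005,"finger_gap": 0},{"y": 0.004,"z": -0.001,"finger_gap": 0},{"y": 0.004,"z": -0.001,"finger_gap": 0},{"y": 0.004,"z": -0.001,"finger_gap": 0},{"y": 0.004,"z": -0.001,"finger_gap": 0},{"y": 0.004,"z": -0.001,"finger_gap": 0}], "grip_force": 50}}

```text
t: 14.7
position: [531.8, 191.5, 292.8]
orientation: [-0.695, 0.719, -0.016, 0.006]
force: [0.1, -3.5, 6.1]
gripper_width: 0.163
finger_force: 53.0
```

```bash
python3 -c "
from plant import env
print(env.finish_job())"
```

```text
the job is handed in; nothing more can be done
None
```

The job is handed in at 14.7 s: the valve is on its middle mark, the leg is fully down, and the frame is held upright by its handle with the foot clear of the desk; the hand-in returned no verdict.

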